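Feed out one jar with one turn of the hand wheel

ROBOT

A 6-joint arm with a two-finger parallel gripper is mounted at the origin on the work surface. World frame = base frame: x ahead of the robot, y to its left, z up, the work surface at z = 0. Lengths are in m, angles in rad, forces in N, time in s.
With the tool pointing down it reaches from about 0.25 to 0.85 m from the base axis. Payload 12.5 kg.
Tool frame: the origin (TCP) lies between the finger pads; the fingertips stand 22 mm ahead of it and the grasp point (between the pads) lies 3 mm ahead of it; x points along the fingers, y is the direction in which the jaws open and shut, and the axes are right-handed (so a half turn about x gives the same grasp; the last joint's range is limited). The gripper opens to 93 mm and grips with 3 to 60 N. Pads are 15 mm wide; open, the fingers measure 128 mm over their backs; the gripper's body (75 mm by 188 mm) begins 65 mm behind the grasp point.
Start: joints at [-1.309, 0.351, 1.652, -0, 1.139, -0.085], TCP at [0.187, -0.517, 0.241] pointing down, gripper open.
Joint ranges: [-2.75, 2.75], [-0.79, 2.1], [0.01, 2.65], [-1.57, 4.71], [0.07, 3.14], [-2.87, 2.87]. Speed limits (rad/s): [2.22, 2.22, 2.79, 3.14, 3.14, 3.14].

INTERFACE

Orientations are given as a 3x3 rotation matrix whose columns are the frame's x, y, z axes.
In Python, from plant import ctrl gives the robot as it stands. The module is installed in compiled form; this text tells all that it offers.
- The arm moves only by the shell command python3 -m creep 'ROWS'. ROWS is JSON, a list of rows, each an object with "delta_pos": the shift along the tool's x, y, z in m, a list of three; "spin": the turn about the tool's x in rad; "grip": the closure in counts, from 0 (fully open) to 255 (shut). In form: [{"delta_pos": [x, y, z], "spin": spin, "grip": grip}, ...]. A call has 1 to 12 rows; each row shifts and turns the commanded pose from where the row before left it, along the tool's axes as they then stand; what a row does not reach is not made up. A row lasts 1/12 s, in which the tool goes at most 41.7 mm and 7.16 degrees, less where a joint would pass 70% of its speed; a pose out of reach is approached as far as the arm can. A call is refused whole if a number of a shift passes 0.0417 or a number of a turn 0.125, either way. A call with a gripper value outside its range is refused whole. The fingers move at their own pace and stop on an object; the grip force is fixed at half the most. Time passes only in rows, so rows that do not move let the fingers close. It gives the time, the measured TCP pose, the force and the opening at its end, in the units of the state.
- ctrl.get_obs(): the state, without advancing time (a new reading comes with each control period).
- ctrl.read_camera(name): name is "side" or "top"; returns a dict with "pixels" (420x560x3 uint8, red, green, blue), "fovy" (degrees; the focal length in pixels is half the picture's height over the tangent of half this angle, whatever the lens; pixels are square), "cx", "cy" (the principal point, pixels), "k1" (the pictures are not rectified: a ray, as slopes to the right and down, at radius r is drawn at 1 + k1 r^2 times it, then the intrinsics apply), "rvec" (rotation vector, rad) and "tvec" (3), from world to camera coordinates, as OpenCV has them. Camera axes: x right, y down, z forward; pixel columns grow to the right and rows downward; lengths in m; the calibration is good to about 2 mm. A picture is of the moment at which its call begins. There is no depth.
- ctrl.hand_in(): hands the job in, once; it reports no verdict.
The state is a dict: "time_s": time; "qpos": joint angles; "dq": joint speeds; "joint_efforts": joint torques, N m; "position": TCP position; "ee_rot": TCP orientation; "wrist_force": force on the tool from outside, world axes, zero at the start; "torque": the same for the moment, N m; "grip_width": opening from 0.0 (shut) to 1.0 (fully open).
Only numpy, scipy, OpenCV 4.12 (cv2) and the standard library are available. Lean on these libraries where they do the work, as an engineer would, in place of code of your own. Each camera call takes 0.05 s, during which the arm holds its last target. There are 200 camera calls.

TASK

On the jar feeder, push the upright handle of the flat hand wheel round clockwise (seen from above) with your fingertips through exactly one full turn, so that the handle stands over the pointer again and the leading small jar comes out onto the open ledge. Only push the handle, never grip or squeeze it. Leave the moving of the jars to the feeder: do not touch or lift any of them, and leave the two tubs and the lunch box where they are.

Things in the scene. Friction and masses are not known exactly. Their poses are not given: they have to be found in the camera images.
- feeder: jar feeder, fixed. Origin on the table under the wheel axis; +x points from the wheel to the chute. Chute: aluminium channel along y, centred at x = 150 mm, floor 30 mm and rail tops 58 mm above the table, rails from y = -68 to +170 mm; then an open ledge to y = -170 mm with a 12 mm high end lip. Turning the wheel clockwise drives a pusher that moves the jars to -y, 45 mm a turn.
- wheel_hub (a point): point on the upright axis of the level hand wheel, at mid height of its rim, 122 mm above the table. Black rim, 140 mm across to the middle of its 16 mm thick bar (rim top 130 mm above the table), four 12 mm spokes, steel hub 36 mm across with its nut reaching 137 mm above the table; white column below, 64 to 72 mm thick.
- handle_top (a point): top centre, 176 mm above the table, of the upright steel handle on the wheel: a round post 18 to 22 mm in diameter that stands on the rim where a spoke meets it, 70 mm from the wheel's axis, and sticks up 46 mm above the rim. It spins about its own axis with light friction.
- handle: the same upright steel handle; origin at its foot in the middle of the rim bar, 122 mm above the table, z up.
- wheel (a joint): angle of the hand wheel in rad, 0 at the start, growing clockwise seen from above; one full turn is 6.283. Turns with light steady friction (about 0.15 N m, some 2 to 4 N at the handle), does not run on when left, has no stop near one turn.
- pointer_tip (a point): outer tip of the flat black pointer, 16 mm wide, fixed to the column under the wheel, 100 mm above the table and 106 mm from the axis. It points to where the handle stands at the start and must stand again at the end.
- jar1: small brown jar with black lid, 44 mm in diameter, 58 mm tall, 90 g, loose in the chute (the leading one, nearest the ledge); origin at the centre of its underside, z up
- jar2: small brown jar with black lid, 44 mm in diameter, 58 mm tall, 90 g, loose in the chute (second in the row); origin at the centre of its underside, z up
- jar3: small brown jar with black lid, 44 mm in diameter, 58 mm tall, 90 g, loose in the chute (third in the row); origin at the centre of its underside, z up
- jar4: small brown jar with black lid, 44 mm in diameter, 58 mm tall, 90 g, loose in the chute (last in the row, next to the pusher); origin at the centre of its underside, z up
- tub_a: white tub with red lid, 90 mm in diameter, 85 mm tall, loose bystander; origin at the centre of its underside
- tub_b: a second tub just like tub_a, on the other side, loose bystander; origin at the centre of its underside
- lunch_box: flat lunch box with white lid, 156 by 116 mm, 56 mm tall, loose bystander on the robot's left; origin at the centre of its underside
Things that resemble listed ones, but are neither listed nor needed, are in the scene too. What is shaped like the jar2 but yellow is not meant.

How it is judged:
On the way, in this order (a step that is already met when the one before it is completed fails the run):
1. the fingers push the handle through the first part of the turn (contact force between the fingers and handle above 0.2 N and value of joint wheel between 0.8 and 2.6 rad), for 0.05 s.
2. the fingers push the handle on through the second half of the turn (contact force between the fingers and handle above 0.2 N and value of joint wheel between 3.6 and 5.6 rad), for 0.05 s.
At the end, for the whole second after the job is handed in: The wheel rests one turn clockwise from its start, within 15 degrees; the leading jar stands on the open ledge, about 43 mm (within 10 mm) on from its start, and the second has taken its place; all jars upright, on the chute floor and at rest; tubs and lunch box within 20 mm of their start (value of joint wheel between 6.0232 and 6.5432 rad and velocity of joint wheel between -0.05 and 0.05 rad/s and y of jar1 in the frame of feeder between -0.1 and -0.079 m and x of jar1 in the frame of feeder between 0.135 and 0.165 m and y of jar2 in the frame of feeder between -0.06 and -0.034 m and angle between each of jar1, jar2, jar3, jar4's own z axis and vertical below 0.1 rad and height (world z) of jar1 between 0.025 and 0.036 m and linear speed of each of jar1, jar2, jar3, jar4 below 0.02 m/s and height (world z) of jar2 between 0.025 and 0.036 m and height (world z) of jar3 between 0.025 and 0.036 m and height (world z) of jar4 between 0.025 and 0.036 m and distance of each of tub_a, tub_b, lunch_box from where it was at the start of the episode below 0.02 m); the robot touches nothing.
It fails at once if the wheel is turned more than 0.5 rad past one turn, or backwards by more than 0.4 rad from its start (value of joint wheel above 6.7832 rad or value of joint wheel below -0.4 rad).
It fails at once if the handle is gripped or squeezed (more than 25 N from the fingers) (contact force between the fingers and handle above 25 N).
It fails at once if the robot touches a small jar (contact force between any of the fingers, the arm and jar1 above 0.5 N or contact force between any of the fingers, the arm and jar2 above 0.5 N or contact force between any of the fingers, the arm and jar3 above 0.5 N or contact force between any of the fingers, the arm and jar4 above 0.5 N).
It fails at once if a small jar is lifted or knocked over (height (world z) of any of jar1, jar2, jar3, jar4 above 0.045 m or angle between any of jar1, jar2, jar3, jar4's own z axis and vertical above 0.4 rad).
It fails at once if a tub or the lunch box is lifted or shifted by more than 20 mm (distance of any of tub_a, tub_b, lunch_box from where it was at the start of the episode above 0.02 m).
It also fails if it takes over 56 s, if anything falls off the work surface, if the arm or the gripper's body presses on something with over 40 N, if the wrist force passes 120 N, or if a joint passes its speed limit or range.

## Working session

There is one attempt and no reset: what is moved stays moved. The work goes in short steps, Python scripts to look and compute and a shell command to move; the robot and the scene stay as the last step left them, time stands still between calls to the robot, and variables do not carry over. Pictures are saved under pics/ and viewed, about 8 in all and at most 12, crops included, and the job is handed in when it is done.

```bash
mkdir -p pics
cat > h.py <<'E'
import numpy as np, cv2
from plant import ctrl
def cam(n):
    c=ctrl.read_camera(n); return c
def K(c):
    f=210/np.tan(np.radians(c["fovy"])/2); return f
def ray(c,u,v):
    f=K(c); xd=np.array([(u-c["cx"])/f,(v-c["cy"])/f]); x=xd.copy()
    for _ in range(30): x=xd/(1+c["k1"]*(x@x))
    R=cv2.Rodrigues(np.array(c["rvec"],float))[0]; t=np.array(c["tvec"],float).ravel()
    return -R.T@t, R.T@np.array([x[0],x[1],1.])
def onplane(c,u,v,z):
    o,d=ray(c,u,v); return o+d*(z-o[2])/d[2]
def proj(c,P):
    R=cv2.Rodrigues(np.array(c["rvec"],float))[0]; p=R@np.array(P,float)+np.array(c["tvec"],float).ravel()
    x=p[:2]/p[2]; x=x*(1+c["k1"]*(x@x)); return x*K(c)+[c["cx"],c["cy"]]
def save(c,n,box=None,s=1):
    p=c["pixels"][:,:,::-1]
    if box: p=p[box[1]:box[3],box[0]:box[2]]
    cv2.imwrite("pics/"+n,cv2.resize(p,None,fx=s,fy=s,interpolation=cv2.INTER_CUBIC))
E
python3 - <<'E'
from h import *
for n in("top","side"):
    c=cam(n); save(c,n+"0.png",s=1.4); print(n,c["fovy"],c["k1"],ray(c,280,210))
o=ctrl.get_obs(); print(o["time_s"],o["position"],o["ee_rot"],o["grip_width"],o["wrist_force"])
E
```

```text
top 44.77546331728486 0.06427042142540171 (array([0.36121339, 0.07790244, 1.79940725]), array([ 0.1245113 , -0.01684881, -0.99213531]))
side 43.72277939324375 -0.18330268013750753 (array([ 0.29270565, -0.87356763,  1.06388742]), array([ 0.2276154 ,  0.68968901, -0.68750953]))
0.1 [ 0.18689816 -0.51698198  0.24018807] [[-2.69189139e-04  3.39913907e-01 -9.40456519e-01]
 [ 9.32440745e-04 -9.40456058e-01 -3.39914008e-01]
 [-9.99999529e-01 -9.68421136e-04 -6.37890202e-05]] 0.9977390544220924 [ 0.43900973 -0.09317706  0.39366079]
```

View pics/top0.png

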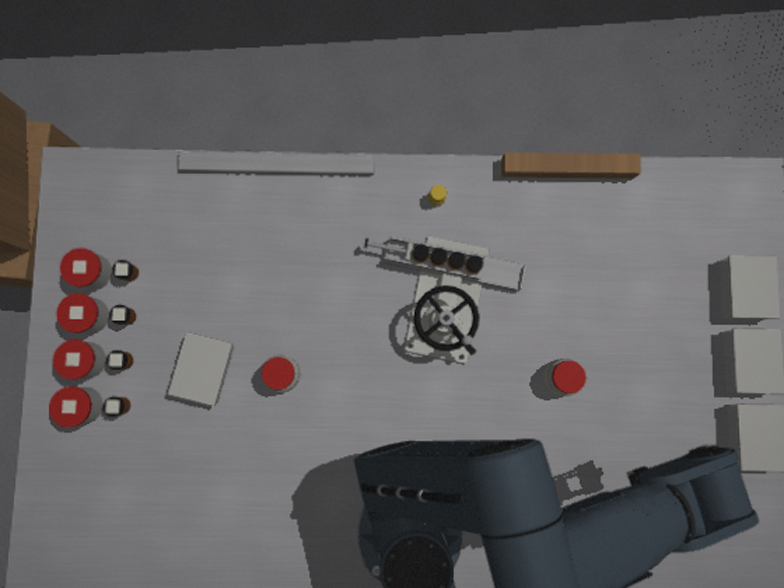

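View pics/side0.png

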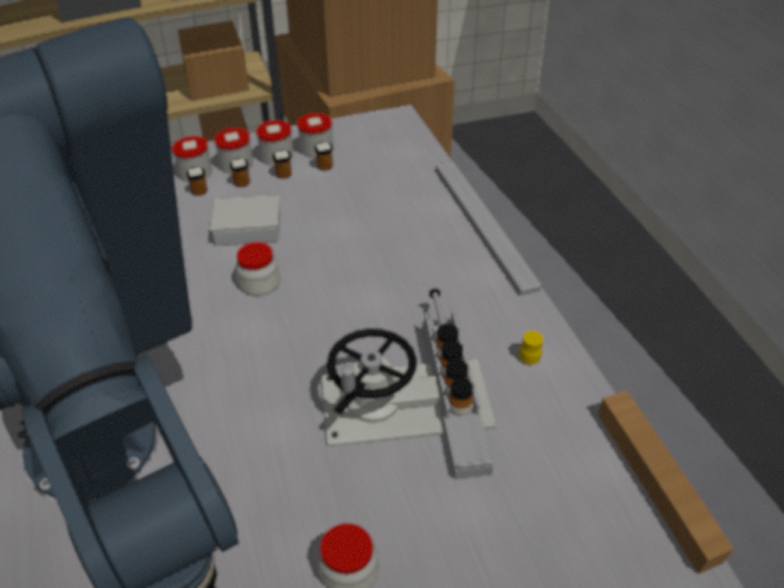

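The top picture shows the wheel hub near (446,317)/1.4 and the handle with the pointer at lower right, around (468,348)/1.4. The jars are at (420–475,252–264)/1.4. In the side view the handle post is at about (347,375)/1.4.

Possible mix-ups in the top view (scaled pixels):
- Handle (467,345) against the black pointer tip (472,350), the pusher rod (365,245), the bolt on the base (460,356) and the hub nut (446,317).
- Feeder jars (420–475,258) against the yellow jar (438,193) and the brown jars at left (120,270–405).

I choose the upright steel post on the rim and will check it in one close crop.

Run:
```python
from h import *
c=cam("top"); s=cam("side")
a=c["pixels"][165:285,245:395]; b=s["pixels"][190:350,220:370]
a=cv2.resize(a,(600,480),interpolation=cv2.INTER_CUBIC)[:, :400+200]
b=cv2.resize(b,(600,640),interpolation=cv2.INTER_CUBIC)
b=b[:480]
im=np.hstack([cv2.resize(a,(400,320)),cv2.resize(b,(400,320))])
cv2.imwrite("pics/crop1.png",im[:,:,::-1])
# rim: dark pixels near hub in top
g=c["pixels"].max(2); m=(g<45).astype(np.uint8); m[:198]=0;m[258:]=0;m[:,:290]=0;m[:,348:]=0
cn,_=cv2.findContours(m,cv2.RETR_EXTERNAL,cv2.CHAIN_APPROX_NONE)
k=max(cn,key=cv2.contourArea); print(cv2.boundingRect(k),cv2.contourArea(k))
P=np.array([onplane(c,*p[0],.122)[:2] for p in k]);
# robust circle fit
w=np.ones(len(P),bool)
for _ in range(8):
    A=np.c_[2*P[w],np.ones(w.sum())]; x=np.linalg.lstsq(A,(P[w]**2).sum(1),rcond=None)[0]
    r=np.sqrt(x[2]+x[:2]@x[:2]); e=np.hypot(*(P-x[:2]).T)-r; w=abs(e)<max(.004,1.5*np.std(e[w]))if _<4 else abs(e)<.004
print("hub",x[:2],r,w.sum(),len(P),proj(c,[*x[:2],.122]))
```

```text
(296, 204, 46, 49) 478.5
hub [ 0.51782081 -0.07711965] 0.07393876388803049 125 329 [318.10233413 226.76535479]
```

View pics/crop1.png

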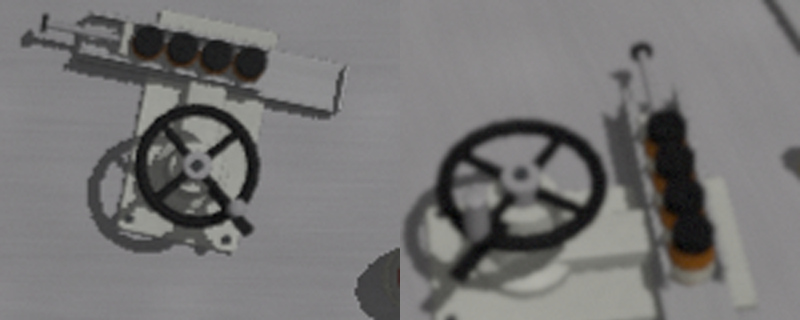

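The crop shows the steel post standing on the rim next to the pointer. It is at about (238,210) in the left half, full-picture pixel (334,244), and at (478,186) in the right half. The jars are at upper right of the wheel.

Run:
```python
from h import *
c=cam("top"); s=cam("side")
print("handle top", onplane(c,334.2,243.7,.170), "side",onplane(s,249.2,259.7,.176))
print("hub nut top",onplane(c,318.9,227.2,.137),"side",onplane(s,265.4,256,.137))
print("pointer tip",onplane(c,245+250/2.667,165+231/2.667,.1))
J=[onplane(c,245+u/2.667,165+v/2.667,.088) for u,v in((149,41),(182,47),(216,55),(250,62))]
for j in J: print(j)
p=s["pixels"].astype(int)
# side rim
g=p.max(2); m=(g<50).astype(np.uint8); m[:230]=0;m[300:]=0;m[:,:230]=0;m[:,300:]=0
cn,_=cv2.findContours(m,cv2.RETR_EXTERNAL,cv2.CHAIN_APPROX_NONE);k=max(cn,key=cv2.contourArea)
P=np.array([onplane(s,*q[0],.122)[:2] for q in k]); w=np.ones(len(P),bool)
for _ in range(10):
    A=np.c_[2*P[w],np.ones(w.sum())]; x=np.linalg.lstsq(A,(P[w]**2).sum(1),rcond=None)[0]
    r=np.sqrt(x[2]+x[:2]@x[:2]); e=np.hypot(*(P-x[:2]).T)-r; w=abs(e)<(.012 if _<3 else .005)
print("side rim",x[:2],r,w.sum(),len(P))
```

```text
handle top [ 0.459866   -0.12419484  0.17      ] side [ 0.46953015 -0.11481295  0.176     ]
hub nut top [ 0.51503256 -0.07834695  0.137     ] side [ 0.51683642 -0.08251802  0.137     ]
pointer tip [ 0.43807572 -0.1478848   0.1       ]
[ 0.67885803 -0.02102329  0.088     ]
[ 0.67171263 -0.06324871  0.088     ]
[ 0.66199778 -0.10669692  0.088     ]
[ 0.6535853  -0.15006071  0.088     ]
side rim [ 0.51699146 -0.07709485] 0.07468122541542928 155 416
```

Hub is at about (0.517,-0.078) and the handle at about (0.463,-0.123), roughly -140° about the hub. The feeder's yaw is about -11°, and jar1 is at feeder y of about -0.044, as expected.

Plan: close the fingers and push with the broad flank (tool -z) while the tool turns with the handle. About halfway round I back off, flip the tool half a turn and finish.

```bash
python3 -m creep '[{"delta_pos":[0,-0.015,-0.026],"spin":0,"grip":255},{"delta_pos":[0,-0.02,-0.034],"spin":0,"grip":255},{"delta_pos":[0,-0.02,-0.034],"spin":0,"grip":255},{"delta_pos":[0,-0.02,-0.034],"spin":0,"grip":255},{"delta_pos":[0,-0.02,-0.034],"spin":0,"grip":255},{"delta_pos":[0,-0.02,-0.034],"spin":0,"grip":255},{"delta_pos":[0,-0.02,-0.034],"spin":0,"grip":255},{"delta_pos":[0,-0.02,-0.034],"spin":0,"grip":255},{"delta_pos":[0,-0.02,-0.034],"spin":0,"grip":255},{"delta_pos":[0,-0.02,-0.034],"spin":0,"grip":255},{"delta_pos":[0,-0.02,-0.034],"spin":0,"grip":255},{"delta_pos":[0,-0.02,-0.034],"spin":0,"grip":255}]'
python3 -c "
from h import *
print(ctrl.get_obs()['qpos'])"
```

```text
time_s: 1.3
position: [0.4842, -0.1585, 0.2408]
ee_rot: [[0.0, 0.34, -0.94], [-0.0, -0.94, -0.34], [-1.0, 0.0, -0.0]]
wrist_force: [-0.1, -0.5, 0.2]
grip_width: 0.188
[-4.07641653e-01  2.76921894e-01  1.75455216e+00 -3.13213201e-05
  1.10977412e+00  8.16333664e-01]
```

```bash
python3 -m creep '[{"delta_pos":[0,0,0],"spin":-0.12,"grip":255},{"delta_pos":[0,0,0],"spin":-0.12,"grip":255},{"delta_pos":[0,0,0],"spin":-0.12,"grip":255},{"delta_pos":[0,0,0],"spin":-0.12,"grip":255},{"delta_pos":[0,0,0],"spin":-0.12,"grip":255},{"delta_pos":[0,0,0],"spin":-0.12,"grip":255},{"delta_pos":[0,0,0],"spin":-0.12,"grip":255},{"delta_pos":[0,0,0],"spin":-0.12,"grip":255},{"delta_pos":[0,0,0],"spin":-0.12,"grip":255},{"delta_pos":[0,0,0],"spin":-0.12,"grip":255},{"delta_pos":[0,0,0],"spin":-0.12,"grip":255},{"delta_pos":[0,0,0],"spin":-0.12,"grip":255}]'
python3 -m creep '[{"delta_pos":[0,0,0],"spin":-0.12,"grip":255},{"delta_pos":[0,0,0],"spin":-0.12,"grip":255},{"delta_pos":[0,0,0],"spin":-0.12,"grip":255},{"delta_pos":[0,0,0],"spin":-0.12,"grip":255},{"delta_pos":[0,0,0],"spin":0,"grip":255}]'
cat > rel.py <<'E'
from h import *
H=np.array([.517,-.078])
def rel():
    o=ctrl.get_obs(); R=np.array(o["ee_rot"]);p=np.array(o["position"])
    d=p[:2]-H; print("t",round(o["time_s"],2),"p",p.round(4),"r",np.hypot(*d).round(4),"ang",np.degrees(np.arctan2(d[1],d[0])).round(1),"-z dir",np.degrees(np.arctan2(-R[1,2],-R[0,2])).round(1),"q6",round(o["qpos"][5],2),"F",np.array(o["wrist_force"]).round(1))
    return o,R,p
if __name__=="__main__": rel()
E
python3 rel.py
python3 - <<'E'
from h import *
c=cam("top"); s=cam("side")
im=np.hstack([cv2.resize(c["pixels"][165:285,245:395],(400,320),interpolation=2),cv2.resize(s["pixels"][190:310,220:370],(400,320),interpolation=2)])
cv2.imwrite("pics/crop2.png",im[:,:,::-1])
E
```

```text
time_s: 2.3
position: [0.4833, -0.1603, 0.2406]
ee_rot: [[-0.0, 0.975, 0.22], [0.0, 0.22, -0.975], [-1.0, -0.0, -0.0]]
wrist_force: [-0.1, -0.1, -0.7]
grip_width: 0.006
time_s: 2.72
position: [0.4832, -0.1603, 0.2406]
ee_rot: [[-0.0, 0.764, 0.645], [0.0, 0.645, -0.764], [-1.0, -0.0, -0.0]]
wrist_force: [-0.2, 0.0, 0.3]
grip_width: 0.003
t 2.72 p [ 0.4832 -0.1603  0.2406] r 0.0889 ang -112.3 -z dir 130.2 q6 -1.11 F [-0.2  0.   0.3]
```

View pics/crop2.png

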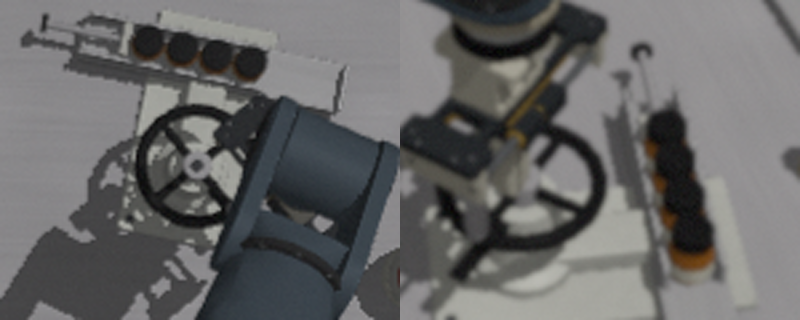

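The top crop shows the gripper body to the right of the wheel. The side crop shows the closed fingers beside the handle post, at about (478,200), and above the rim. I now go down behind the post.

```bash
python3 -m creep '[{"delta_pos":[0.0155,0.008,0],"spin":0,"grip":255},{"delta_pos":[0.02,0,0],"spin":0,"grip":255},{"delta_pos":[0.02,0,0],"spin":0,"grip":255},{"delta_pos":[0.02,0,0],"spin":0,"grip":255},{"delta_pos":[0,0,-0.006],"spin":0,"grip":255},{"delta_pos":[0,0,-0.006],"spin":0,"grip":255},{"delta_pos":[0,0,-0.004],"spin":0,"grip":255},{"delta_pos":[0,0,0],"spin":0,"grip":255}]'; python3 rel.py
python3 - <<'E'
from h import *
s=cam("side")
cv2.imwrite("pics/c3.png",cv2.resize(s["pixels"][190:310,200:320],(600,600),interpolation=2)[:,:,::-1])
E
```

```text
time_s: 3.48
position: [0.4791, -0.1423, 0.1664]
ee_rot: [[0.001, 0.768, 0.641], [-0.0, 0.641, -0.768], [-1.0, 0.001, 0.001]]
wrist_force: [0.8, 0.1, -0.2]
grip_width: 0.005
t 3.48 p [ 0.4791 -0.1423  0.1664] r 0.0747 ang -120.5 -z dir 129.8 q6 -1.08 F [ 0.8  0.1 -0.2]
```

View pics/c3.png

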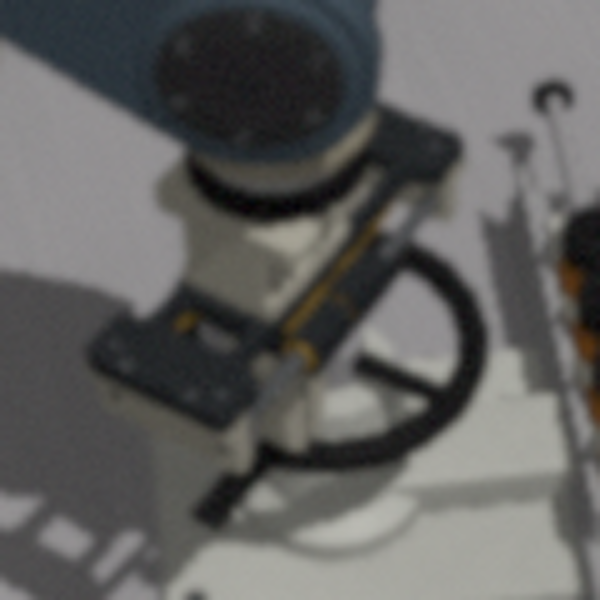

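The fingers stand behind the handle, over the rim at about (295,430), with the pointer at (220,500). The gap to the post is about 7 mm. Now I make gentle contact.

```bash
python3 -m creep '[{"delta_pos":[0,0,-0.003],"spin":0,"grip":255},{"delta_pos":[0,0,-0.003],"spin":0,"grip":255},{"delta_pos":[0,0,-0.003],"spin":0,"grip":255},{"delta_pos":[0,0,-0.003],"spin":0,"grip":255},{"delta_pos":[0,0,-0.002],"spin":0,"grip":255}]'; python3 rel.py
```

```text
time_s: 3.95
position: [0.4703, -0.1321, 0.1655]
ee_rot: [[0.001, 0.767, 0.641], [-0.001, 0.641, -0.767], [-1.0, 0.0, 0.001]]
wrist_force: [2.5, -2.5, 1.8]
grip_width: 0.007
t 3.95 p [ 0.4703 -0.1321  0.1655] r 0.0715 ang -130.8 -z dir 129.9 q6 -1.06 F [ 2.5 -2.5  1.8]
```

Contact is made, with about 3.5 N. Now I turn.

```bash
python3 -m creep '[{"delta_pos":[0,-0.0014,-0.007],"spin":0.1,"grip":255},{"delta_pos":[0,-0.0014,-0.007],"spin":0.1,"grip":255},{"delta_pos":[0,-0.0014,-0.007],"spin":0.1,"grip":255},{"delta_pos":[0,-0.0014,-0.007],"spin":0.1,"grip":255},{"delta_pos":[0,-0.0014,-0.007],"spin":0.1,"grip":255},{"delta_pos":[0,-0.0014,-0.007],"spin":0.1,"grip":255}]'; python3 rel.py
```

```text
time_s: 4.45
position: [0.4449, -0.0983, 0.1654]
ee_rot: [[0.001, 0.996, 0.091], [-0.001, 0.091, -0.996], [-1.0, 0.001, 0.001]]
wrist_force: [0.8, -2.8, 2.4]
grip_width: 0.006
t 4.45 p [ 0.4449 -0.0983  0.1654] r 0.075 ang -164.3 -z dir 95.2 q6 -0.41 F [ 0.8 -2.8  2.4]
```

```bash
python3 -m creep '[{"delta_pos":[0,-0.0011,-0.007],"spin":0.1,"grip":255},{"delta_pos":[0,-0.0011,-0.007],"spin":0.1,"grip":255},{"delta_pos":[0,-0.0011,-0.007],"spin":0.1,"grip":255},{"delta_pos":[0,-0.0011,-0.007],"spin":0.1,"grip":255},{"delta_pos":[0,-0.0011,-0.007],"spin":0.1,"grip":255},{"delta_pos":[0,-0.0011,-0.007],"spin":0.1,"grip":255},{"delta_pos":[0,-0.0011,-0.007],"spin":0.1,"grip":255},{"delta_pos":[0,-0.0011,-0.007],"spin":0.1,"grip":255},{"delta_pos":[0,-0.0011,-0.007],"spin":0.1,"grip":255},{"delta_pos":[0,-0.0011,-0.007],"spin":0.1,"grip":255},{"delta_pos":[0,-0.0011,-0.007],"spin":0.1,"grip":255},{"delta_pos":[0,-0.0011,-0.007],"spin":0.1,"grip":255}]'; python3 rel.py
```

```text
time_s: 5.45
position: [0.4678, -0.0215, 0.165]
ee_rot: [[-0.002, 0.446, -0.895], [-0.0, -0.895, -0.446], [-1.0, -0.001, 0.001]]
wrist_force: [-2.8, -1.3, 2.1]
grip_width: 0.005
t 5.45 p [ 0.4678 -0.0215  0.165 ] r 0.0749 ang 131.0 -z dir 26.5 q6 0.96 F [-2.8 -1.3  2.1]
```

```bash
python3 -m creep '[{"delta_pos":[0,-0.0013,-0.007],"spin":0.1,"grip":255},{"delta_pos":[0,-0.0013,-0.007],"spin":0.1,"grip":255},{"delta_pos":[0,-0.0013,-0.007],"spin":0.1,"grip":255},{"delta_pos":[0,-0.0013,-0.007],"spin":0.1,"grip":255},{"delta_pos":[0,-0.0013,-0.007],"spin":0.1,"grip":255},{"delta_pos":[0,-0.0013,-0.007],"spin":0.1,"grip":255},{"delta_pos":[0,-0.0013,-0.007],"spin":0.1,"grip":255},{"delta_pos":[0,-0.0013,-0.007],"spin":0.1,"grip":255},{"delta_pos":[0,-0.0013,-0.007],"spin":0.1,"grip":255},{"delta_pos":[0,-0.0013,-0.007],"spin":0.1,"grip":255},{"delta_pos":[0,-0.0013,-0.007],"spin":0.1,"grip":255},{"delta_pos":[0,-0.0013,-0.007],"spin":0.1,"grip":255}]'; python3 rel.py
```

```text
time_s: 6.45
position: [0.5481, -0.0132, 0.1649]
ee_rot: [[-0.002, -0.673, -0.74], [0.001, -0.74, 0.673], [-1.0, 0.0, 0.002]]
wrist_force: [-2.0, 2.3, 2.4]
grip_width: 0.005
t 6.45 p [ 0.5481 -0.0132  0.1649] r 0.0718 ang 64.4 -z dir -42.3 q6 2.2 F [-2.   2.3  2.4]
```

At about 170° of wheel turn, joint 6 reads 2.2 rad. I back off 24 mm along tool +z and flip the tool by -π.

```bash
python3 -m creep '[{"delta_pos":[0,0,0.012],"spin":0,"grip":255},{"delta_pos":[0,0,0.012],"spin":0,"grip":255},{"delta_pos":[0,0,0],"spin":-0.12,"grip":255},{"delta_pos":[0,0,0],"spin":-0.12,"grip":255},{"delta_pos":[0,0,0],"spin":-0.12,"grip":255},{"delta_pos":[0,0,0],"spin":-0.12,"grip":255},{"delta_pos":[0,0,0],"spin":-0.12,"grip":255},{"delta_pos":[0,0,0],"spin":-0.12,"grip":255},{"delta_pos":[0,0,0],"spin":-0.12,"grip":255},{"delta_pos":[0,0,0],"spin":-0.12,"grip":255},{"delta_pos":[0,0,0],"spin":-0.12,"grip":255},{"delta_pos":[0,0,0],"spin":-0.12,"grip":255}]'; python3 -m creep '[{"delta_pos":[0,0,0],"spin":-0.12,"grip":255},{"delta_pos":[0,0,0],"spin":-0.12,"grip":255},{"delta_pos":[0,0,0],"spin":-0.12,"grip":255},{"delta_pos":[0,0,0],"spin":-0.12,"grip":255},{"delta_pos":[0,0,0],"spin":-0.12,"grip":255},{"delta_pos":[0,0,0],"spin":-0.12,"grip":255},{"delta_pos":[0,0,0],"spin":-0.12,"grip":255},{"delta_pos":[0,0,0],"spin":-0.12,"grip":255},{"delta_pos":[0,0,0],"spin":-0.12,"grip":255},{"delta_pos":[0,0,0],"spin":-0.12,"grip":255},{"delta_pos":[0,0,0],"spin":-0.12,"grip":255},{"delta_pos":[0,0,0],"spin":-0.12,"grip":255}]'; python3 -m creep '[{"delta_pos":[0,0,0],"spin":-0.12,"grip":255},{"delta_pos":[0,0,0],"spin":-0.12,"grip":255},{"delta_pos":[0,0,0],"spin":-0.12,"grip":255},{"delta_pos":[0,0,0],"spin":-0.12,"grip":255},{"delta_pos":[0,0,0],"spin":0,"grip":255}]';python3 rel.py
python3 - <<'E'
from h import *
s=cam("side")
cv2.imwrite("pics/c4.png",cv2.resize(s["pixels"][180:340,210:370],(600,600),interpolation=2)[:,:,::-1])
E
```

```text
time_s: 7.45
position: [0.529, 0.0033, 0.1651]
ee_rot: [[-0.001, 0.459, -0.888], [0.0, -0.888, -0.459], [-1.0, -0.001, 0.001]]
wrist_force: [-0.8, 0.1, -0.4]
grip_width: 0.005
time_s: 8.45
position: [0.529, 0.0033, 0.1651]
ee_rot: [[-0.001, 0.941, 0.339], [0.0, 0.339, -0.941], [-1.0, -0.001, -0.0]]
wrist_force: [0.2, -0.6, -0.0]
grip_width: 0.007
time_s: 8.87
position: [0.5292, 0.0032, 0.1651]
ee_rot: [[-0.001, 0.678, 0.735], [0.0, 0.735, -0.678], [-1.0, -0.0, -0.001]]
wrist_force: [-0.2, -0.8, 0.3]
grip_width: 0.005
t 8.87 p [0.5292 0.0032 0.1651] r 0.0821 ang 81.5 -z dir 137.3 q6 -0.91 F [-0.2 -0.8  0.3]
```

View pics/c4.png

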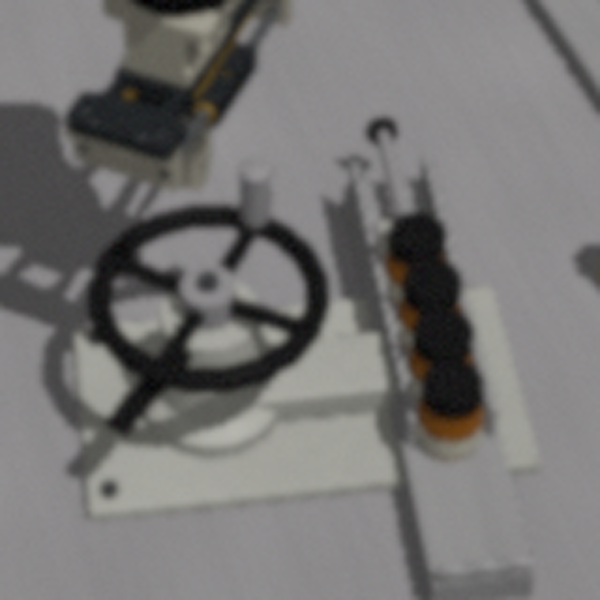

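The handle top is at (255,172) in the crop, almost opposite the pointer at (120,420), so about half a turn is done. The jars are upright and have moved on, and the fingers are clear behind the post. I re-approach with tool +z and continue.

```bash
python3 -m creep '[{"delta_pos":[0,0.002,0.006],"spin":0,"grip":255},{"delta_pos":[0,0,0.006],"spin":0,"grip":255},{"delta_pos":[0,0,0.004],"spin":0,"grip":255},{"delta_pos":[0,0,0.003],"spin":0,"grip":255},{"delta_pos":[0,0,0.003],"spin":0,"grip":255},{"delta_pos":[0,0,0.003],"spin":0,"grip":255},{"delta_pos":[0,0,0.003],"spin":0,"grip":255}]'; python3 rel.py;  python3 -m creep '[{"delta_pos":[0,0.0013,0.007],"spin":0.1,"grip":255},{"delta_pos":[0,0.0013,0.007],"spin":0.1,"grip":255},{"delta_pos":[0,0.0013,0.007],"spin":0.1,"grip":255},{"delta_pos":[0,0.0013,0.007],"spin":0.1,"grip":255},{"delta_pos":[0,0.0013,0.007],"spin":0.1,"grip":255},{"delta_pos":[0,0.0013,0.007],"spin":0.1,"grip":255},{"delta_pos":[0,0.0013,0.007],"spin":0.1,"grip":255},{"delta_pos":[0,0.0013,0.007],"spin":0.1,"grip":255}]'; python3 rel.py
```

```text
time_s: 9.5
position: [0.5523, -0.0154, 0.165]
ee_rot: [[-0.001, 0.685, 0.728], [0.0, 0.728, -0.685], [-1.0, -0.0, -0.001]]
wrist_force: [-0.5, 2.3, 0.7]
grip_width: 0.006
t 9.5 p [ 0.5523 -0.0154  0.165 ] r 0.0718 ang 60.6 -z dir 136.7 q6 -0.93 F [-0.5  2.3  0.7]
time_s: 10.17
position: [0.586, -0.0596, 0.165]
ee_rot: [[-0.0, 1.0, 0.011], [0.001, 0.011, -1.0], [-1.0, -0.0, -0.001]]
wrist_force: [-1.1, 3.4, 0.2]
grip_width: 0.004
t 10.17 p [ 0.586  -0.0596  0.165 ] r 0.0714 ang 15.0 -z dir 90.6 q6 -0.19 F [-1.1  3.4  0.2]
```

```bash
python3 -m creep '[{"delta_pos":[0,0.0013,0.007],"spin":0.1,"grip":255},{"delta_pos":[0,0.0013,0.007],"spin":0.1,"grip":255},{"delta_pos":[0,0.0013,0.007],"spin":0.1,"grip":255},{"delta_pos":[0,0.0013,0.007],"spin":0.1,"grip":255},{"delta_pos":[0,0.0013,0.007],"spin":0.1,"grip":255},{"delta_pos":[0,0.0013,0.007],"spin":0.1,"grip":255},{"delta_pos":[0,0.0013,0.007],"spin":0.1,"grip":255},{"delta_pos":[0,0.0013,0.007],"spin":0.1,"grip":255},{"delta_pos":[0,0.0013,0.007],"spin":0.1,"grip":255},{"delta_pos":[0,0.0013,0.007],"spin":0.1,"grip":255},{"delta_pos":[0,0.0013,0.007],"spin":0.1,"grip":255},{"delta_pos":[0,0.0013,0.007],"spin":0.1,"grip":255}]'; python3 rel.py;  python3 -m creep '[{"delta_pos":[0,0.0013,0.007],"spin":0.1,"grip":255},{"delta_pos":[0,0.0013,0.007],"spin":0.1,"grip":255},{"delta_pos":[0,0.0013,0.007],"spin":0.1,"grip":255},{"delta_pos":[0,0.0013,0.007],"spin":0.1,"grip":255},{"delta_pos":[0,0.0013,0.007],"spin":0.1,"grip":255},{"delta_pos":[0,0.0013,0.007],"spin":0.1,"grip":255}]'; python3 rel.py
```

```text
time_s: 11.17
position: [0.5586, -0.1355, 0.1651]
ee_rot: [[0.001, 0.372, -0.928], [0.0, -0.928, -0.372], [-1.0, 0.0, -0.001]]
wrist_force: [3.8, 0.7, -1.8]
grip_width: -0.0
t 11.17 p [ 0.5586 -0.1355  0.1651] r 0.071 ang -54.1 -z dir 21.9 q6 0.87 F [ 3.8  0.7 -1.8]
time_s: 11.67
position: [0.5186, -0.149, 0.1652]
ee_rot: [[0.001, -0.217, -0.976], [-0.001, -0.976, 0.217], [-1.0, 0.0, -0.001]]
wrist_force: [2.2, -1.5, -1.9]
grip_width: 0.005
t 11.67 p [ 0.5186 -0.149   0.1652] r 0.071 ang -88.7 -z dir -12.5 q6 1.42 F [ 2.2 -1.5 -1.9]
```

```bash
python3 -m creep '[{"delta_pos":[0,0.0013,0.007],"spin":0.1,"grip":255},{"delta_pos":[0,0.0013,0.007],"spin":0.1,"grip":255},{"delta_pos":[0,0.0013,0.007],"spin":0.1,"grip":255},{"delta_pos":[0,0.0013,0.007],"spin":0.1,"grip":255},{"delta_pos":[0,0.0013,0.007],"spin":0.1,"grip":255},{"delta_pos":[0,0,0],"spin":0,"grip":255}]'; python3 rel.py;  python3 - <<'E'
from h import *
s=cam("side")
cv2.imwrite("pics/c5.png",cv2.resize(s["pixels"][200:340,200:360],(800,700),interpolation=2)[:600,:,::-1])
E
```

```text
time_s: 12.17
position: [0.4834, -0.1403, 0.1652]
ee_rot: [[-0.0, -0.658, -0.753], [-0.0, -0.753, 0.658], [-1.0, 0.0, 0.0]]
wrist_force: [0.0, 0.4, -0.2]
grip_width: 0.001
t 12.17 p [ 0.4834 -0.1403  0.1652] r 0.0708 ang -118.3 -z dir -41.1 q6 1.91 F [ 0.   0.4 -0.2]
```

View pics/c5.png

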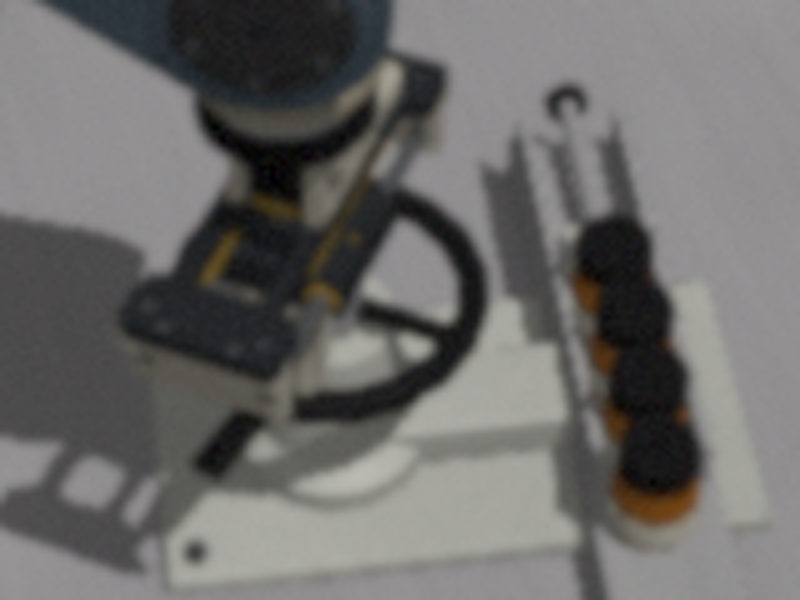

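The handle is hidden behind the gripper. The pointer is at (230,445) and the jars are upright, with jar1 at (655,460) nearing the ledge. By geometry about 8° remain, so I push one more row. Then I back off, rise and go to the far side so the cameras can see.

```bash
python3 -m creep '[{"delta_pos":[0,0.0013,0.007],"spin":0.1,"grip":255},{"delta_pos":[0,0,0],"spin":0,"grip":255}]'; python3 rel.py; python3 -m creep '[{"delta_pos":[0,0,-0.012],"spin":0,"grip":255},{"delta_pos":[0,0,-0.012],"spin":0,"grip":255},{"delta_pos":[-0.025,0,0],"spin":0,"grip":255},{"delta_pos":[-0.035,0,0],"spin":0,"grip":255},{"delta_pos":[-0.025,0,0],"spin":0,"grip":255},{"delta_pos":[0,-0.021,0.023],"spin":0,"grip":255},{"delta_pos":[0,-0.021,0.023],"spin":0,"grip":255},{"delta_pos":[0,-0.021,0.023],"spin":0,"grip":255},{"delta_pos":[0,-0.021,0.023],"spin":0,"grip":255},{"delta_pos":[0,-0.021,0.023],"spin":0,"grip":255},{"delta_pos":[0,-0.021,0.023],"spin":0,"grip":255},{"delta_pos":[0,-0.021,0.023],"spin":0,"grip":255}]'; python3 -m creep '[{"delta_pos":[0,-0.021,0.023],"spin":0,"grip":255},{"delta_pos":[0,0,0],"spin":0,"grip":255}]';python3 rel.py;  python3 - <<'E'
from h import *
s=cam("side");c=cam("top")
im=np.hstack([cv2.resize(c["pixels"][165:285,245:395],(400,320),interpolation=2),cv2.resize(s["pixels"][190:310,220:370],(400,320),interpolation=2)])
cv2.imwrite("pics/c6.png",im[:,:,::-1])
E
```

```text
time_s: 12.38
position: [0.4779, -0.1368, 0.1653]
ee_rot: [[0.0, -0.727, -0.687], [-0.0, -0.687, 0.727], [-1.0, -0.0, -0.0]]
wrist_force: [-0.6, -0.8, 0.1]
grip_width: 0.005
t 12.38 p [ 0.4779 -0.1368  0.1653] r 0.0706 ang -123.6 -z dir -46.6 q6 2.01 F [-0.6 -0.8  0.1]
time_s: 13.38
position: [0.4906, 0.0653, 0.2503]
ee_rot: [[0.0, -0.723, -0.691], [0.0, -0.691, 0.723], [-1.0, -0.0, 0.0]]
wrist_force: [-0.3, -0.3, -0.2]
grip_width: 0.009
time_s: 13.55
position: [0.49, 0.0989, 0.2502]
ee_rot: [[-0.0, -0.721, -0.693], [0.001, -0.693, 0.721], [-1.0, -0.001, 0.001]]
wrist_force: [-0.3, -0.3, -0.1]
grip_width: 0.005
t 13.55 p [0.49   0.0989 0.2502] r 0.1789 ang 98.7 -z dir -46.1 q6 2.48 F [-0.3 -0.3 -0.1]
```

View pics/c6.png

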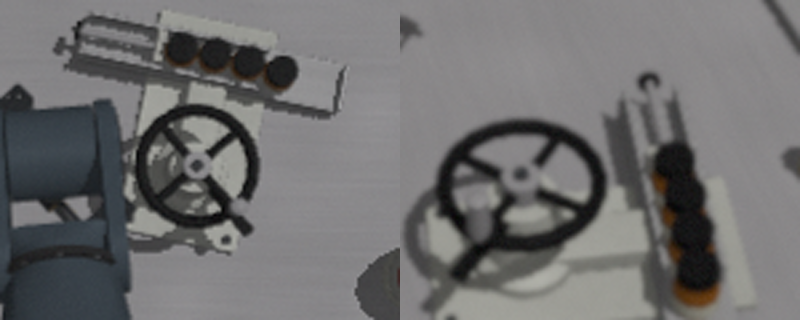

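The wheel looks like the start picture: the handle stands over the pointer, at (480,200) in the side crop, and jar1 is at (282,71) in the top crop. Now I put numbers on it.

Run:
```python
from h import *
c=cam("top"); a=np.radians(-11.1); X=np.array([np.cos(a),np.sin(a)]);Y=np.array([-X[1],X[0]]);H=np.array([.517,-.078])
for u,v in((182,48),(216,55),(249,62),(282,71)):
    d=onplane(c,245+u/2.667,165+v/2.667,.088)[:2]-H; print("jar x,y",(d@X).round(4),(d@Y).round(4))
s=cam("side")
A=cv2.imread("pics/crop1.png").astype(int)[:,400:]; B=cv2.imread("pics/c6.png").astype(int)[:,400:]
for n,I in(("start",A),("now",B)):
    # dark ring+handle angular profile: brightness sampled on rim circle plane z=.122
    r=[]
    for ang in range(0,360,1):
        p=proj(s,[H[0]+.045*np.cos(np.radians(ang)),H[1]+.045*np.sin(np.radians(ang)),.122])
        q=(p-[220,190])*2.667; r.append(I[int(q[1]),int(q[0])].max())
    r=np.array(r); globals()[n]=r
def smooth(r): return np.convolve(np.r_[r[-5:],r,r[:5]],np.ones(11)/11,'valid')
f,g=smooth(start),smooth(now)
sc=[(np.corrcoef(f,np.roll(g,k))[0,1],k) for k in range(-25,26)]
print("best shift deg (positive: still to go counter..)",sorted(sc)[-3:])
for n,I in(("start",A),("now",B)): # handle bright silver: patch
    P=I[165:245,55:100].astype(np.uint8); print(n,[int(x) for x in I[180:240:6,78].max(1)])
t0=cv2.imread("pics/crop1.png")[:, :400]; t1=cv2.imread("pics/c6.png")[:, :400]
for b in((180,150,280,240),):
    P=t0[185:235,215:262]; m=cv2.matchTemplate(t1[170:250,200:280],P,cv2.TM_CCOEFF_NORMED); print(cv2.minMaxLoc(m),"expected (15,15)")
P=(A[170:235,55:100]).astype(np.uint8); m=cv2.matchTemplate(B[150:255,35:120].astype(np.uint8),P,cv2.TM_CCOEFF_NORMED); print(cv2.minMaxLoc(m),"exp (20,20)")
im=np.hstack([A[140:300,20:220],B[140:300,20:220]]).astype(np.uint8)
cv2.imwrite("pics/cmp.png",cv2.resize(im,None,fx=2,fy=2,interpolation=2))
```

```text
jar x,y 0.1477 0.044
jar x,y 0.1478 -0.0002
jar x,y 0.1476 -0.0432
jar x,y 0.1449 -0.0865
best shift deg (positive: still to go counter..) [(np.float64(0.9883200828219496), -1), (np.float64(0.9884828364131041), -3), (np.float64(0.9939655117006729), -2)]
start [81, 127, 134, 141, 138, 104, 100, 98, 99, 93]
now [80, 126, 129, 138, 141, 105, 98, 96, 92, 91]
(-0.3008382320404053, 0.9775897264480591, (31, 9), (16, 15)) expected (15,15)
(-0.3841039836406708, 0.984269917011261, (20, 0), (21, 21)) exp (20,20)
```

View pics/cmp.png

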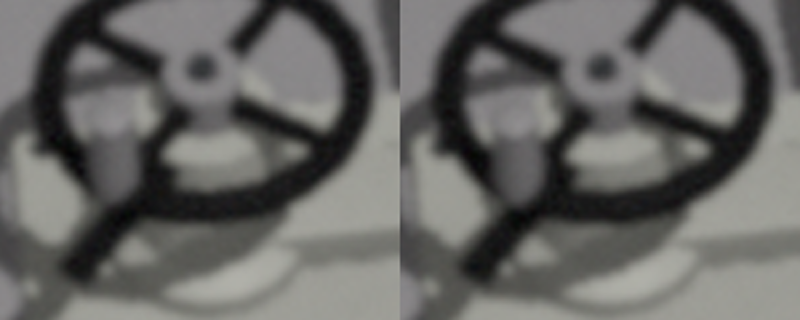

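Start (left) and now (right) match: the handle is within about 2° of its start. Jar1 is at feeder y of about -0.087, jar2 at about -0.043, and the robot is clear of everything.

```bash
python3 -c "
from h import *
print(ctrl.get_obs()['time_s'],ctrl.hand_in())"
```

```text
the job is handed in; nothing more can be done
13.75 None
```

I pushed the handle round one full clockwise turn with closed fingertips and handed the job in at 13.75 s. I backed off once at about half a turn to flip the tool. Wrist force stayed at about 4 N or below at every reading, taken after each call.

- **Wheel:** in the last pictures the handle stands over the pointer again. Spoke and handle matching put it within about 2° of its start.
- **Jars:** by the top view, jar1 is at feeder x of about 0.145 and y of about -0.087 on the open ledge. Jar2 is at y of about -0.043, in jar1's old place. In the last pictures all four jars look upright, and the robot was clear of everything.
- **Not checked:** I did not measure the tubs and lunch box again. The fingers stayed at least 140 mm above the table, well above their tops. No check failed. The two views' handle estimates disagreed by about 1 cm at the start, but the push still made contact as planned.

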